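# Sort chromatography columns by length into their spring cradles

## Task

Three look-alike steel columns of different lengths lie on the bench, and the column holder has two empty rows: put into each empty row the column whose length fits it, slid under the hood against the spring plunger and let down so that it lies flat and fully home against the end stop. Leave the spare column, the column already in the holder and everything else where they are.

Things in the scene. Friction and masses are not known exactly. Their poses are not given: they have to be found in the camera images.
- holder: grey plate, 225 x 275 x 8 mm, fixed, with three parallel cradles 88 mm apart; origin on its underside below the middle cradle's. A column goes in tilted some 15 degrees, one end low under the hood, the other raised over the end stop; push it on the plunger, then lower that end. Between its ends the barrel is free: only a base 42 mm wide, 8 mm high, and rests 14 mm high under the last 16 mm of each end.
- cradle_short: aluminium spring cradle (row) for the 90 mm column, empty; the three cradles differ only in length. Origin on its underside, 8 mm over the bench, below the centre of a seated column; x points along the row from the blue plunger (robot's side) to the end stop. A seated column lies level along x, underside 14 mm and axis 28 mm over the origin, ends at x = -45 and +45 mm.
- stop_short (a point): end stop of the 90 mm cradle: this point is the middle of the top edge of its face, 30 mm over the cradle's origin (16 mm over the rests) at cradle x = +45 mm. The column's other end presses the plunger. Cheeks 32 mm apart and 28 mm high guide the column's last 14 mm here; fixed.
- mouth_short (a point): mouth of the plunger end of the 90 mm cradle: middle of the lower edge of the fixed clear hood, 52 mm over the cradle's origin (38 mm over the rests), at cradle x = -37 mm. The hood reaches from here back over the plunger; below it, also at x = -37, is the face of the unloaded plunger (30 mm wide, 16 to 46 mm over the origin). Cheeks 32 mm apart, out to x = -35 mm.
- plunger_short (a joint): push-in of the blue spring plunger of the 90 mm cradle (m): 0 = out, 0.008 with a column seated, grows as it is pushed towards the cradle's -x, hard end at 0.020. Takes about 3 N to start, 4.6 N at 8 mm, 7 N at 20 mm; it springs back.
- cradle_mid: aluminium spring cradle (row) for the 115 mm column, already filled; the three cradles differ only in length. Origin on its underside, 8 mm over the bench, below the centre of a seated column; x points along the row from the blue plunger (robot's side) to the end stop. A seated column lies level along x, underside 14 mm and axis 28 mm over the origin, ends at x = -57.5 and +57.5 mm.
- plunger_mid (a joint): push-in of the blue spring plunger of the 115 mm cradle (m): 0 = out, 0.008 with a column seated, grows as it is pushed towards the cradle's -x, hard end at 0.020. Takes about 3 N to start, 4.6 N at 8 mm, 7 N at 20 mm; it springs back.
- cradle_long: aluminium spring cradle (row) for the 140 mm column, empty; the three cradles differ only in length. Origin on its underside, 8 mm over the bench, below the centre of a seated column; x points along the row from the blue plunger (robot's side) to the end stop. A seated column lies level along x, underside 14 mm and axis 28 mm over the origin, ends at x = -70 and +70 mm.
- stop_long (a point): end stop of the 140 mm cradle: this point is the middle of the top edge of its face, 30 mm over the cradle's origin (16 mm over the rests) at cradle x = +70 mm. The column's other end presses the plunger. Cheeks 32 mm apart and 28 mm high guide the column's last 14 mm here; fixed.
- mouth_long (a point): mouth of the plunger end of the 140 mm cradle: middle of the lower edge of the fixed clear hood, 52 mm over the cradle's origin (38 mm over the rests), at cradle x = -62 mm. The hood reaches from here back over the plunger; below it, also at x = -62, is the face of the unloaded plunger (30 mm wide, 16 to 46 mm over the origin). Cheeks 32 mm apart, out to x = -60 mm.
- plunger_long (a joint): push-in of the blue spring plunger of the 140 mm cradle (m): 0 = out, 0.008 with a column seated, grows as it is pushed towards the cradle's -x, hard end at 0.020. Takes about 3 N to start, 4.6 N at 8 mm, 7 N at 20 mm; it springs back.
- column_short: chromatography column: straight steel barrel 21 mm in diameter with a white square end fitting (28 x 28 mm, 20 mm long) at each end, both ends alike; 90 mm long over all, about 117 g. Origin at its centre, x along its axis. Lies on the bench, axis 14 mm up.
- column_long: chromatography column: straight steel barrel 21 mm in diameter with a white square end fitting (28 x 28 mm, 20 mm long) at each end, both ends alike; 140 mm long over all, about 182 g. Origin at its centre, x along its axis. Lies on the bench, axis 14 mm up.
- column_spare: chromatography column: straight steel barrel 21 mm in diameter with a white square end fitting (28 x 28 mm, 20 mm long) at each end, both ends alike; 115 mm long over all, about 150 g. Origin at its centre, x along its axis. The spare: lies on the bench among the others, its row is already filled; stays there.
- column_seated: chromatography column: straight steel barrel 21 mm in diameter with a white square end fitting (28 x 28 mm, 20 mm long) at each end, both ends alike; 115 mm long over all, about 150 g. Origin at its centre, x along its axis. Already seated in the 115 mm cradle; stays there.
- timer: white bench timer, 68 x 68 x 19 mm, lying on the bench; origin under its centre. Bystander.
- forceps: steel forceps, 130 x 15 x 8 mm, lying near the front edge of the bench; origin under the centre, y along its length. Bystander.
- tape_roll: roll of tan tape, 96 mm across, 25 mm high; origin under its centre. Bystander.

How it is judged:
At the end, for the whole second after the job is handed in: The 90 and 140 mm columns lie at rest in their own cradles, either way round, and the 115 mm one still in its own: centre within 4 mm along and across, height -3.5/+3 mm, axis within 0.08 rad, plunger pushed in 4 to 12 mm; the spare lies within 20 mm of where it was (x of column_short in the frame of cradle_short between -0.004 and 0.004 m and y of column_short in the frame of cradle_short between -0.004 and 0.004 m and z of column_short in the frame of cradle_short between 0.0245 and 0.031 m and angle between the x axis of column_short and the x axis of cradle_short, either way round below 0.08 rad and linear speed of each of column_short, column_long, column_seated below 0.02 m/s and value of joint plunger_short between 0.004 and 0.012 m and x of column_long in the frame of cradle_long between -0.004 and 0.004 m and y of column_long in the frame of cradle_long between -0.004 and 0.004 m and z of column_long in the frame of cradle_long between 0.0245 and 0.031 m and angle between the x axis of column_long and the x axis of cradle_long, either way round below 0.08 rad and value of joint plunger_long between 0.004 and 0.012 m and x of column_seated in the frame of cradle_mid between -0.004 and 0.004 m and y of column_seated in the frame of cradle_mid between -0.004 and 0.004 m and z of column_seated in the frame of cradle_mid between 0.0245 and 0.031 m and angle between the x axis of column_seated and the x axis of cradle_mid, either way round below 0.08 rad and value of joint plunger_mid between 0.004 and 0.012 m and distance of column_spare from where it was at the start of the episode below 0.02 m); the robot touches nothing.
It fails at once if timer pushed more than 30 mm away (distance of timer from where it was at the start of the episode above 0.03 m).
It fails at once if forceps pushed more than 30 mm away (distance of forceps from where it was at the start of the episode above 0.03 m).
It fails at once if tape roll pushed more than 30 mm away (distance of tape_roll from where it was at the start of the episode above 0.03 m).
It also fails if it takes over 67 s, if anything falls off the work surface, if the arm or the gripper's body presses on something with over 40 N, if the wrist force passes 120 N, or if a joint passes its speed limit or range.

## Robot

A 6-joint arm with a two-finger parallel gripper is mounted at the origin on a cart in front of the work surface, level with it; the furniture and walls round the work are solid. World frame = base frame: x ahead of the robot, y to its left, z up, the work surface at z = 0. Lengths are in m, angles in rad, forces in N, time in s.
With the tool pointing down it reaches from about 0.35 to 0.975 m from the base axis. Payload 4.9 kg.
Tool frame: the origin (TCP) lies at the very end of the fingers, on their centre line; the grasp point (between the pads) lies 19 mm behind it; z points along the fingers, y is the line along which they close (so a half turn about z gives the same grasp; the last joint's range is limited). The gripper opens to 85 mm and grips with 20 to 120 N. Pads are 22 mm wide; open, the fingers measure 114 mm over their backs; the gripper's body (76 mm by 85 mm) begins 54 mm behind the grasp point. The pads swing forward as they close: fully open they stand 13 mm farther back than shut.
Start: joints at [-1.407, 0.053, 1.613, -0, 1.476, -0.119], TCP at [0.174, -0.6, 0.231] pointing down, gripper open.
Joint ranges: [-3.01, 3.01], [-1.01, 2.22], [0.06, 2.58], [-1.02, 4.17], [0.09, 2.62], [-3.14, 3.14]. Speed limits (rad/s): [2.57, 2.57, 3.14, 3.14, 3.14, 3.14].

## Interface

Orientations are given as a unit quaternion [w, x, y, z].
In Python, from plant import state, optics, ticket, nets gives the robot as it stands. The module is installed in compiled form; this text tells all that it offers.
- The arm moves only by the shell command python3 -m inch 'ROWS' [OPENING]. ROWS is JSON, a list of rows, each an object of numbers: "dx", "dy", "dz": the shift along the tool's x, y, z as a fraction of full scale; "rx", "ry", "rz": the turn, a rotation vector about the tool's x, y, z as a fraction of full scale. In form: [{"dx": .., "dy": .., "dz": .., "rx": .., "ry": .., "rz": ..}, ...]. A call has 1 to 5 rows; each row is the pose to reach, as a shift and turn from the pose commanded when the call began, along the tool's axes at that moment; what a row does not reach only later rows make up. Full scale, the value 1, is 0.8 m for a shift and 1.5 rad for a turn. A row lasts 1/10 s, in which the tool goes at most 50 mm and 8.59 degrees, less where a joint would pass 70% of its speed; a pose out of reach is approached as far as the arm can. A call with a number of a shift or a turn outside -1 to 1 is refused whole. A call with a gripper value outside its range is refused whole. OPENING is the opening, from -1 (shut) to 1 (fully open), set as the call begins (- or left out, the last holds). The fingers move at their own pace and stop on an object; the grip force is fixed at half the most. Time passes only in rows, so rows that repeat a pose let the fingers close. It gives the time, the measured TCP pose, the force, the opening and the grip force at its end, in the units of the state.
- state(): the state, without advancing time (a new reading comes with each control period).
- optics.grab_frame(name): name is "scene" or "top" or "wrist"; returns the picture (420x560x3 uint8, red, green, blue); there is no depth.
- optics.camera_info(name): a dict with "fx", "fy", "cx", "cy" (pixels), "k1" (the pictures are not rectified: a ray, as slopes to the right and down, at radius r is drawn at 1 + k1 r^2 times it, then the intrinsics apply), "R" (3x3) and "t" (3): a world point X has camera coordinates R X + t. Camera axes: x right, y down, z forward; pixel columns grow to the right and rows downward; lengths in m; the calibration is good to about 2 mm. A picture is of the moment at which its call begins: read the wrist's pose just before it. camera_info takes no time and is no camera call; for the wrist camera it gives the pose at the moment of the call.
- ticket.job_done(): hands the job in; it is judged then, once.
Trained networks look in the newest picture that a camera, given by its name, has taken for a name from the list of things; names that differ only in an ending like _2 or _b are one class to them, and where a whole thing is asked for, a point or a joint stands for the part that bears it (a point fixed in the world has none). Each returns a list of dicts, best first, with "confidence" (0 to 1); they miss things now and then, are a little off and sometimes report something else, mostly with a low value. They report only what shows in the picture. A call takes as long as a camera call.
- nets.boxes_of(camera, name): "bbox" ([centre column, centre row, width, height] in pixels, round what is visible of it).
- nets.outline_of(camera, name): "pixels" (420x560 bool, what is visible of it) and "bbox" ([centre column, centre row, width, height] in pixels, round what is visible of it).
The state is a dict: "time": time; "joint_pos": joint angles; "joint_vel": joint speeds; "joint_efforts": joint torques, N m; "tool_pos": TCP position; "tool_rot": TCP orientation; "contact_force": force on the tool from outside, world axes, zero at the start; "ft_torque": the same for the moment, N m; "gripper_width": opening from 0.0 (shut) to 1.0 (fully open); "grasp_force": force on a finger pad.
Only numpy, scipy, OpenCV 4.12 (cv2) and the standard library are available. Lean on these libraries where they do the work, as an engineer would, in place of code of your own. Each camera call takes 0.05 s, during which the arm holds its last target. There are 200 camera calls.

## Working session

There is one attempt and no reset: what is moved stays moved. The work goes in short steps, Python scripts to look and compute and a shell command to move; the robot and the scene stay as the last step left them, time stands still between calls to the robot, and variables do not carry over. Pictures are saved under pics/ and viewed, at most 10 in all, crops included, and the job is handed in when it is done.

```bash
mkdir -p pics; cat > h.py <<'E'
import numpy as np,cv2
from plant import state,optics,ticket,nets
def K(ci): return np.array([[ci['fx'],0,ci['cx']],[0,ci['fy'],ci['cy']],[0,0,1]])
def D(ci): return np.array([ci['k1'],0,0,0,0.])
def ray(ci,uv):
    p=cv2.undistortPoints(np.array(uv,float).reshape(-1,1,2),K(ci),D(ci)).reshape(-1,2)
    R=np.array(ci['R']);t=np.array(ci['t'])
    return -R.T@t,np.c_[p,np.ones(len(p))]@R
def at_z(ci,uv,z):
    o,d=ray(ci,uv); return o+d*((z-o[2])/d[:,2:])
def proj(ci,X):
    R=np.array(ci['R']);t=np.array(ci['t'])
    return cv2.projectPoints(np.array(X,float).reshape(-1,1,3),cv2.Rodrigues(R)[0],t,K(ci),D(ci))[0].reshape(-1,2)
def save(name,im,f=1): cv2.imwrite('pics/'+name,cv2.resize(im[...,::-1],None,fx=f,fy=f,interpolation=cv2.INTER_CUBIC))
E
python3 - <<'E'
from h import *
for c in ('top','scene'):
    im=optics.grab_frame(c);save(c+'0.png',im,1.4);np.save(c+'0.npy',im)
    ci=optics.camera_info(c);print(c,ci['fx'],ci['k1'],-np.array(ci['R']).T@ci['t'])
    for n in ('column_short','column_long','column_spare','column_seated','holder','cradle_short','cradle_mid','cradle_long','plunger_short','timer','forceps','tape_roll'):
        print(n,[(round(d['confidence'],2),np.round(d['bbox']).astype(int).tolist(),np.round(at_z(ci,d['bbox'][:2],.02)[0,:2],3).tolist()) for d in nets.boxes_of(c,n)][:5])
print(state())
E
```

```text
top 397.5338021372931 -0.11097523646383337 [ 0.42512698 -0.05550666  1.32900754]
column_short [(0.59, [319, 224, 17, 28], [0.472, -0.199]), (0.48, [279, 213, 19, 42], [0.504, -0.066])]
column_long [(0.76, [279, 213, 21, 42], [0.505, -0.067]), (0.75, [188, 204, 20, 64], [0.525, 0.237])]
column_spare [(0.79, [353, 222, 15, 33], [0.483, -0.313])]
column_seated [(0.66, [161, 208, 19, 44], [0.51, 0.327])]
holder []
cradle_short [(0.78, [160, 208, 20, 43], [0.51, 0.331])]
cradle_mid [(0.97, [215, 203, 15, 49], [0.531, 0.148])]
cradle_long [(0.8, [190, 204, 23, 63], [0.525, 0.232])]
plunger_short []
timer [(0.69, [396, 255, 22, 22], [0.375, -0.459]), (0.63, [320, 224, 19, 26], [0.471, -0.201])]
forceps []
tape_roll [(0.84, [401, 196, 30, 32], [0.573, -0.473]), (0.39, [160, 207, 19, 44], [0.514, 0.332])]
scene 531.6918898798418 -0.061311590183392495 [-0.11383769  0.64966108  1.18515853]
column_short [(0.69, [314, 188, 28, 24], [0.471, -0.205]), (0.68, [168, 298, 51, 43], [0.51, 0.323])]
column_long [(0.87, [274, 211, 36, 42], [0.5, -0.063]), (0.18, [335, 170, 39, 22], [0.472, -0.306])]
colum
[... 733 characters left out ...]
40700622e+00,  5.27069534e-02,  1.61288031e+00,  5.62231607e-06,
        1.47597402e+00, -1.18979542e-01]), 'joint_vel': array([ 3.67887335e-04, -1.39076288e-04,  1.34463364e-03, -5.65361910e-05,
       -1.90689918e-04, -5.20174277e-04]), 'joint_efforts': array([ 1.11883128e-04, -3.93680298e+01, -3.70455229e+01, -1.41883738e-04,
        6.88867203e-04, -4.32132580e-06]), 'tool_pos': array([ 0.17439894, -0.60017188,  0.23131104]), 'tool_rot': array([1.56174119e-05, 9.90021841e-01, 1.40913994e-01, 3.14920743e-06]), 'contact_force': array([-0.4990529 ,  0.03390603,  1.30446185]), 'ft_torque': array([-0.07909889,  0.00524556,  0.02683576]), 'grasp_force': 0.0, 'gripper_width': 1.000581634621693}
```

View pics/top0.png

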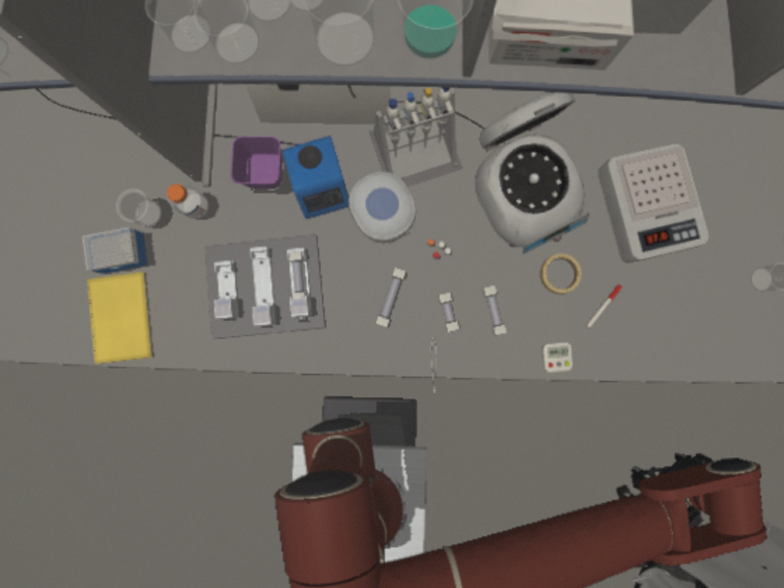

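View pics/scene0.png

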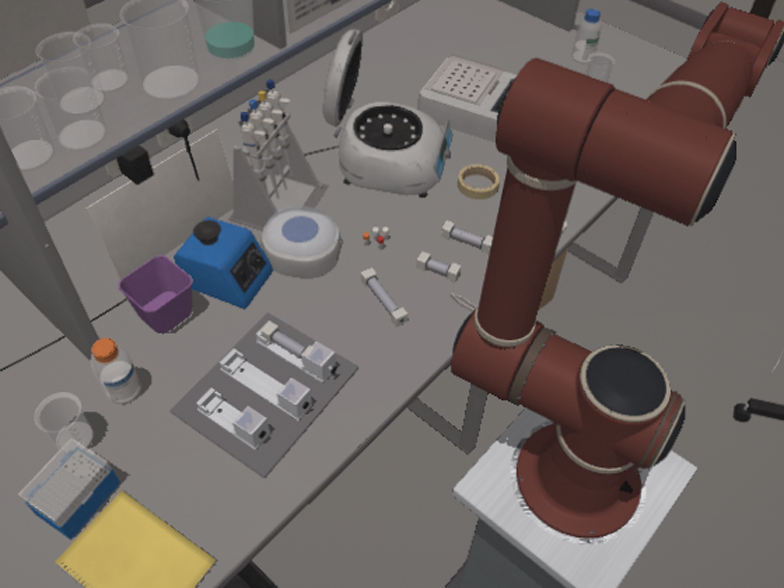

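The top view shows the holder with its rows: short at (226,290), long at (262,287) and the filled mid row at (299,283). The plungers are on the robot's side. On the bench lie the long column at (392,297), the short one at (450,312) and the spare at (495,310), with the forceps at (433,365). The scene view agrees. I'll go over the bench with the wrist camera.

```bash
cat >> h.py <<'E'
from scipy.spatial.transform import Rotation as Ro
def Rt(s=None):
    q=(s or state())['tool_rot']; return Ro.from_quat([q[1],q[2],q[3],q[0]])
def tgt(yaw,pitch=0):
    # yaw: world angle of tool x; pitch>0: tool x rises
    return Ro.from_euler('z',yaw)*Ro.from_euler('y',-pitch)*Ro.from_euler('x',np.pi)
def go(p,yaw=0,pitch=0):
    s=state();R=Rt(s)
    d=R.inv().apply(np.array(p)-s['tool_pos'])/.8; r=(R.inv()*tgt(yaw,pitch)).as_rotvec()/1.5
    print('GO d',np.round(d,4).tolist(),'r',np.round(r,4).tolist(),'| rows',round(np.linalg.norm(d)*.8/.05,1),round(np.linalg.norm(r)*1.5/.15,1))
def st():
    s=state();e=Rt(s).as_matrix()
    print('t',round(s['time'],2),'p',np.round(s['tool_pos'],4),'x',np.round(e[:,0],3),'F',np.round(s['contact_force'],1),'w',round(s['gripper_width'],3),'g',round(s['grasp_force'],1))
E
python3 -m inch '[{"dx":0.49,"dy":-0.44,"dz":-0.12,"rz":0.189},{"dx":0.49,"dy":-0.44,"dz":-0.12,"rz":0.189},{"dx":0.49,"dy":-0.44,"dz":-0.12,"rz":0.189},{"dx":0.49,"dy":-0.44,"dz":-0.12,"rz":0.189},{"dx":0.49,"dy":-0.44,"dz":-0.12,"rz":0.189}]' 1
python3 - <<'E'
from h import *
st();go([.42,-.16,.34])
ci=optics.camera_info('wrist');s=state();R=Rt(s).as_matrix()
C=-np.array(ci['R']).T@ci['t'];print('cam in tool',R.T@(C-s['tool_pos']),'\n',np.array(ci['R'])@R,ci['fx'])
E
```

```text
t 1.3 p [ 0.1744 -0.6002  0.2313] x [0.96  0.279 0.   ] F [-0.5  0.   1.3] w 1.001 g 0.0
GO d [0.4483, -0.4427, -0.1359] r [0.0, -0.0, 0.1885] | rows 10.3 1.9
cam in tool [ 0.08265896  0.0002039  -0.14370532] 
 [[-8.12335167e-04  9.99999261e-01  9.04110812e-04]
 [-9.48115773e-01 -4.82748792e-04 -3.17924910e-01]
 [-3.17924239e-01 -1.11546331e-03  9.48115464e-01]] 353.04863957583007validation failed for argument at $[0]...
```

```bash
python3 -m inch '[{"dx":0.448,"dy":-0.443,"dz":-0.136,"rx":0,"ry":0,"rz":0.189},{"dx":0.448,"dy":-0.443,"dz":-0.136,"rx":0,"ry":0,"rz":0.189},{"dx":0.448,"dy":-0.443,"dz":-0.136,"rx":0,"ry":0,"rz":0.189},{"dx":0.448,"dy":-0.443,"dz":-0.136,"rx":0,"ry":0,"rz":0.189},{"dx":0.448,"dy":-0.443,"dz":-0.136,"rx":0,"ry":0,"rz":0.189}]' 1
python3 - <<'E'
from h import *
st();go([.42,-.16,.34])
E
```

```text
time: 1.8
tool_pos: [0.2939, -0.3849, 0.2846]
tool_rot: [0.0, 1.0, -0.001, 0.0]
contact_force: [1.5, -0.2, 0.0]
gripper_width: 0.999
grasp_force: 0.0
t 1.8 p [ 0.2939 -0.3849  0.2846] x [ 1.    -0.001  0.   ] F [ 1.5 -0.2  0. ] w 0.999 g 0.0
GO d [0.1573, -0.2814, -0.0693] r [0.0002, -0.0003, -0.0009] | rows 5.3 0.0
```

```bash
python3 -m inch '[{"dx":0.157,"dy":-0.281,"dz":-0.069,"rx":0,"ry":0,"rz":0},{"dx":0.157,"dy":-0.281,"dz":-0.069,"rx":0,"ry":0,"rz":0},{"dx":0.157,"dy":-0.281,"dz":-0.069,"rx":0,"ry":0,"rz":0},{"dx":0.157,"dy":-0.281,"dz":-0.069,"rx":0,"ry":0,"rz":0},{"dx":0.157,"dy":-0.281,"dz":-0.069,"rx":0,"ry":0,"rz":0}]'
python3 -m inch '[{"dx":0.01,"dy":-0.016,"dz":-0.004,"rx":0,"ry":0,"rz":0},{"dx":0.01,"dy":-0.016,"dz":-0.004,"rx":0,"ry":0,"rz":0}]'
python3 - <<'E'
from h import *
st()
ci=optics.camera_info('wrist');im=optics.grab_frame('wrist');save('w1.png',im,1.4)
for n in ('column_short','column_long','column_spare'):
  for d in nets.outline_of('wrist',n):
    if d['confidence']<.3: continue
    c=cv2.minAreaRect(np.argwhere(d['pixels'])[:,::-1].astype(np.float32))
    b=cv2.boxPoints(c); w=at_z(ci,b,.014)
    l=[np.linalg.norm(w[0]-w[1]),np.linalg.norm(w[1]-w[2])]
    ax=(w[0]-w[1]) if l[0]>l[1] else (w[1]-w[2]); ax*=np.sign(ax[0])
    print(n,round(d['confidence'],2),np.round(d['bbox']),'size',np.round(l,3),'c',np.round(w.mean(0),4),'yaw',round(np.arctan2(ax[1],ax[0]),3))
E
```

```text
time: 2.3
tool_pos: [0.4132, -0.1715, 0.3373]
tool_rot: [0.0, 1.0, -0.0, 0.001]
contact_force: [0.2, -0.6, -0.4]
gripper_width: 0.998
grasp_force: 0.0
time: 2.5
tool_pos: [0.4217, -0.1588, 0.3407]
tool_rot: [0.0, 1.0, 0.002, 0.001]
contact_force: [-0.5, -0.1, 0.5]
gripper_width: 1.003
grasp_force: 0.0
t 2.5 p [ 0.4217 -0.1588  0.3407] x [1.    0.004 0.002] F [-0.5 -0.1  0.5] w 1.003 g 0.0
column_short 0.78 [311. 108.  40.  79.] size [0.029 0.093] c [ 0.476  -0.2012  0.014 ] yaw 0.29
column_long 0.58 [202.  80.  55. 116.] size [0.145 0.034] c [ 0.5075 -0.0615  0.014 ] yaw -0.32
column_spare 0.96 [395. 104.  45.  96.] size [0.035 0.122] c [ 0.4837 -0.311   0.014 ] yaw 0.278
```

View pics/w1.png

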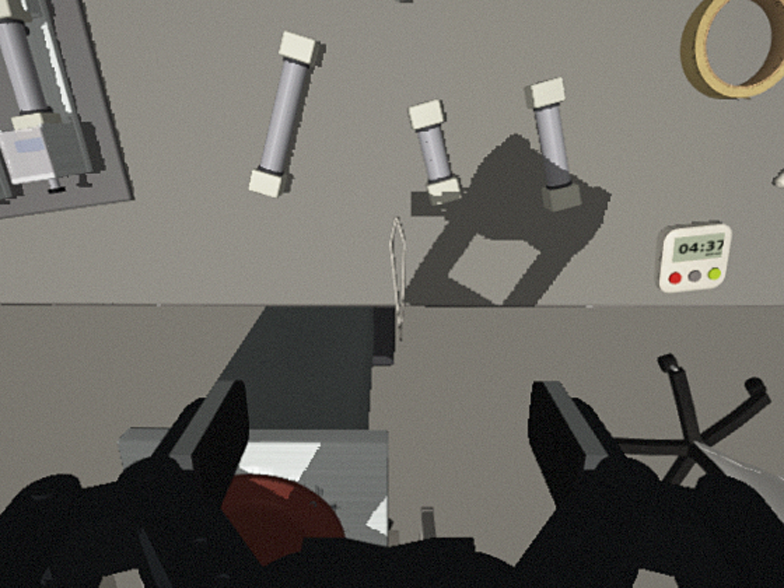

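The wrist view shows the long column at (285,115), the short at (435,150), and the spare at (552,145). The networks agree, and the lengths come out at 145/93/122 mm as they should. Next I go above the long column and refine.

```bash
python3 - <<'E'
from h import *
go([.505,-.063,.14],-.32)
E
```

```text
GO d [0.106, -0.1232, 0.2488] r [0.0, 0.0006, 0.2118] | rows 4.8 2.1
```

```bash
cat >> h.py <<'E'
from scipy.optimize import minimize
def render(ci,p,L,z=.014):
    x,y,a=p; m=np.zeros((420*4,560*4),np.uint8)
    for x0,x1,h in ((-L/2,-L/2+.02,.014),(L/2-.02,L/2,.014),(-L/2+.02,L/2-.02,.0105)):
        c=np.array([[u,v,w] for u in (x0,x1) for v in (-h,h) for w in (-h,h)])
        c=c@Ro.from_euler('z',a).as_matrix().T+[x,y,z]
        q=(proj(ci,c)*4+1.5).astype(np.float32)
        cv2.fillConvexPoly(m,cv2.convexHull(q).astype(np.int32),255)
    return cv2.resize(m,(560,420),interpolation=cv2.INTER_AREA)/255.
def fitcol(ci,mask,p0,L,z=.014):
    mk=cv2.GaussianBlur(mask.astype(float),(0,0),1)
    f=lambda q:((cv2.GaussianBlur(render(ci,[q[0],q[1],q[2]],L,z),(0,0),1)-mk)**2).sum()
    p0=np.array(p0,float)
    r=minimize(f,p0,method='Nelder-Mead',options=dict(initial_simplex=[p0,p0+[.005,0,0],p0+[0,.005,0],p0+[0,0,.06]],xatol=1e-4,fatol=.1))
    return r.x,r.fun/mk.sum()
E
python3 -m inch '[{"dx":0.106,"dy":-0.123,"dz":0.249,"rx":0,"ry":0,"rz":0.212},{"dx":0.106,"dy":-0.123,"dz":0.249,"rx":0,"ry":0,"rz":0.212},{"dx":0.106,"dy":-0.123,"dz":0.249,"rx":0,"ry":0,"rz":0.212},{"dx":0.106,"dy":-0.123,"dz":0.249,"rx":0,"ry":0,"rz":0.212},{"dx":0.106,"dy":-0.123,"dz":0.249,"rx":0,"ry":0,"rz":0.212}]'
python3 -m inch '[{"dx":0,"dy":0,"dz":0,"rx":0,"ry":0,"rz":0}]'
python3 - <<'E'
from h import *
st()
ci=optics.camera_info('wrist');im=optics.grab_frame('wrist')
for d in nets.outline_of('wrist','column_long'):
    print(round(d['confidence'],2),np.round(d['bbox']))
    if d['confidence']<.3: continue
    p,e=fitcol(ci,d['pixels'],[.5075,-.0615,-.32],.14);print(np.round(p,4),e)
    go([p[0],p[1],.003],p[2])
    im=im.copy();im[(render(ci,p,.14)>.5)!=d['pixels']]=[255,0,0]
save('w2.png',im)
E
```

```text
time: 3.2
tool_pos: [0.5045, -0.0622, 0.137]
tool_rot: [-0.0, 0.987, -0.16, -0.002]
contact_force: [0.7, -0.7, -0.4]
gripper_width: 1.004
grasp_force: 0.0
time: 3.3
tool_pos: [0.5021, -0.0611, 0.1339]
tool_rot: [-0.001, 0.987, -0.159, -0.006]
contact_force: [-0.4, 0.0, 0.2]
gripper_width: 0.996
grasp_force: 0.0
t 3.3 p [ 0.5021 -0.0611  0.1339] x [ 0.95  -0.313 -0.012] F [-0.4  0.   0.2] w 0.996 g 0.0
0.58 [275. 182.  45. 185.]
[ 0.5079 -0.0633 -0.3001] 0.011482713474046878
GO d [0.0039, -0.0012, 0.1711] r [0.0004, 0.0014, -0.0131] | rows 2.7 0.1
```

View pics/w2.png

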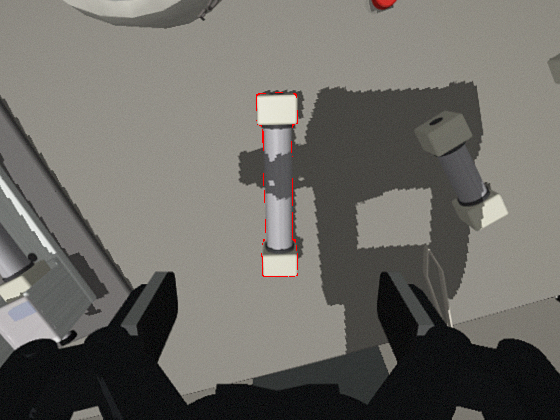

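The fit lies right on the long column, at (278,180) in the picture. Now I descend.

```bash
python3 -m inch '[{"dx":0.004,"dy":-0.001,"dz":0.06,"rx":0,"ry":0,"rz":-0.013},{"dx":0.004,"dy":-0.001,"dz":0.11,"rx":0,"ry":0,"rz":-0.013},{"dx":0.004,"dy":-0.001,"dz":0.15,"rx":0,"ry":0,"rz":-0.013},{"dx":0.004,"dy":-0.001,"dz":0.16,"rx":0,"ry":0,"rz":-0.013},{"dx":0.004,"dy":-0.001,"dz":0.16,"rx":0,"ry":0,"rz":-0.013}]'
python3 - <<'E'
from h import *
st();go([.5079,-.0633,.003],-.300)
E
```

```text
time: 3.9
tool_pos: [0.5091, -0.0636, 0.0133]
tool_rot: [0.0, 0.989, -0.15, 0.0]
contact_force: [-0.4, 0.5, 0.0]
gripper_width: 0.997
grasp_force: 0.0
t 3.9 p [ 0.5091 -0.0636  0.0133] x [ 0.955 -0.296  0.   ] F [-0.4  0.5  0. ] w 0.997 g 0.0
GO d [-0.0016, 0.0, 0.0129] r [0.0001, -0.0003, -0.0005] | rows 0.2 0.0
```

```bash
python3 -m inch '[{"dx":-0.001,"dy":0,"dz":0.012,"rx":0,"ry":0,"rz":0},{"dx":-0.001,"dy":0,"dz":0.012,"rx":0,"ry":0,"rz":0}]'
python3 -m inch '[{"dx":0,"dy":0,"dz":0,"rx":0,"ry":0,"rz":0},{"dx":0,"dy":0,"dz":0,"rx":0,"ry":0,"rz":0},{"dx":0,"dy":0,"dz":0,"rx":0,"ry":0,"rz":0},{"dx":0,"dy":0,"dz":0,"rx":0,"ry":0,"rz":0},{"dx":0,"dy":0,"dz":0,"rx":0,"ry":0,"rz":0}]' -1
python3 -m inch '[{"dx":0,"dy":0,"dz":0,"rx":0,"ry":0,"rz":0},{"dx":0,"dy":0,"dz":0,"rx":0,"ry":0,"rz":0},{"dx":0,"dy":0,"dz":0,"rx":0,"ry":0,"rz":0},{"dx":0,"dy":0,"dz":0,"rx":0,"ry":0,"rz":0}]'
python3 - <<'E'
from h import *
st()
E
```

```text
time: 4.1
tool_pos: [0.5091, -0.0628, 0.0042]
tool_rot: [0.0, 0.989, -0.149, 0.001]
contact_force: [0.0, 0.4, 0.6]
gripper_width: 0.999
grasp_force: 0.0
time: 4.6
tool_pos: [0.5085, -0.0624, 0.0034]
tool_rot: [0.0, 0.989, -0.149, 0.0]
contact_force: [-1.1, -0.5, 4.3]
gripper_width: 0.221
grasp_force: 59.0
time: 5.0
tool_pos: [0.5085, -0.0624, 0.0034]
tool_rot: [0.0, 0.989, -0.149, 0.0]
contact_force: [-1.3, -0.1, 5.4]
gripper_width: 0.219
grasp_force: 59.1
t 5.0 p [ 0.5085 -0.0624  0.0034] x [ 0.956 -0.295  0.001] F [-1.3 -0.1  5.4] w 0.219 g 59.1
```

Held, at a width that matches the 21 mm barrel. I'll lift it and look at the holder.

```bash
python3 -m inch '[{"dx":0,"dy":0,"dz":-0.06,"rx":0,"ry":0,"rz":0},{"dx":0,"dy":0,"dz":-0.12,"rx":0,"ry":0,"rz":0},{"dx":0,"dy":0,"dz":-0.18,"rx":0,"ry":0,"rz":0},{"dx":0,"dy":0,"dz":-0.24,"rx":0,"ry":0,"rz":0},{"dx":0,"dy":0,"dz":-0.25,"rx":0,"ry":0,"rz":0}]'
python3 - <<'E'
from h import *
st();go([.54,.06,.28],.06)
E
```

```text
time: 5.5
tool_pos: [0.5112, -0.0629, 0.2097]
tool_rot: [0.0, 0.989, -0.149, 0.006]
contact_force: [0.8, -0.7, -0.8]
gripper_width: 0.218
grasp_force: 59.3
t 5.5 p [ 0.5112 -0.0629  0.2097] x [ 0.956 -0.295  0.011] F [ 0.8 -0.7 -0.8] w 0.218 g 59.3
GO d [-0.0099, -0.1575, -0.0879] r [0.0009, -0.0077, -0.2394] | rows 2.9 2.4
```

```bash
python3 -m inch '[{"dx":-0.01,"dy":-0.157,"dz":-0.088,"rx":0,"ry":0,"rz":-0.239},{"dx":-0.01,"dy":-0.157,"dz":-0.088,"rx":0,"ry":0,"rz":-0.239},{"dx":-0.01,"dy":-0.157,"dz":-0.088,"rx":0,"ry":0,"rz":-0.239},{"dx":-0.01,"dy":-0.157,"dz":-0.088,"rx":0,"ry":0,"rz":-0.239},{"dx":-0.01,"dy":-0.157,"dz":-0.088,"rx":0,"ry":0,"rz":-0.239}]'
python3 - <<'E'
from h import *
st()
ci=optics.camera_info('wrist');im=optics.grab_frame('wrist');np.savez('v3.npz',im=im,**{k:np.array(v) for k,v in ci.items()})
for n in ('column_seated','cradle_short','cradle_long','holder'):
  for d in nets.outline_of('wrist',n):
    if d['confidence']<.25: continue
    w=at_z(ci,[d['bbox'][:2]],.03)[0];print(n,round(d['confidence'],2),np.round(d['bbox']),np.round(w[:2],3))
    if n=='column_seated' and abs(w[1]-.145)<.04:
        p,e=fitcol(ci,d['pixels'],[w[0],w[1],.06],.115,.036);print(np.round(p,4),e)
save('w3.png',im,1.4)
E
```

```text
time: 6.0
tool_pos: [0.5371, 0.0608, 0.2718]
tool_rot: [0.0, 1.0, 0.03, -0.001]
contact_force: [0.7, -0.7, -3.2]
gripper_width: 0.22
grasp_force: 59.7
t 6.0 p [0.5371 0.0608 0.2718] x [ 0.998  0.061 -0.002] F [ 0.7 -0.7 -3.2] w 0.22 g 59.7
column_seated 0.7 [191. 148.  46. 112.] [0.549 0.157]
[0.55   0.155  0.1299] 0.07059435324856589
cradle_short 0.6 [ 42. 172.  84. 129.] [0.512 0.327]
cradle_long 0.8 [115. 166.  77. 182.] [0.525 0.242]
holder 0.9 [125. 152. 248. 207.] [0.541 0.229]
holder 0.39 [486. 222.  41.  77.] [ 0.482 -0.192]
```

View pics/w3.png

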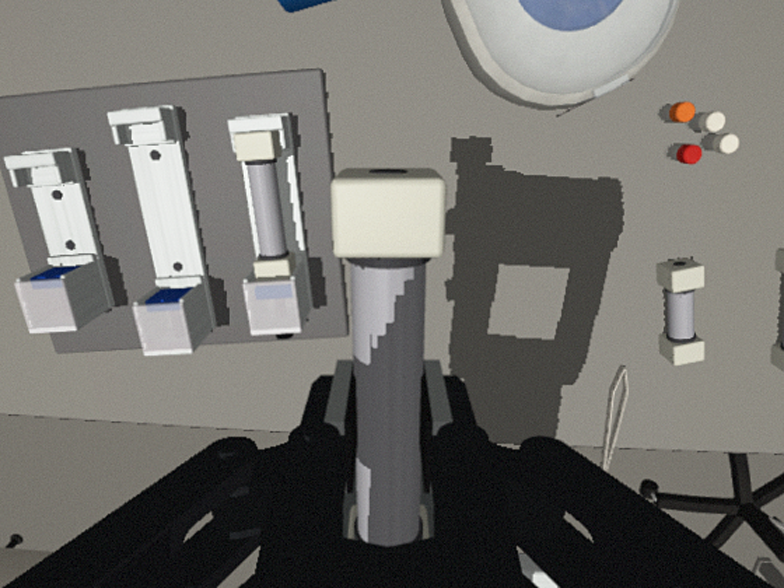

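The picture shows the three rows at left: short (60,240), long (160,230), and mid (268,225) with its seated column. The held long column is in the centre, straight in the fingers. I'll take an enlarged crop of the holder to pick exact edges.

```bash
python3 - <<'E'
from h import *
v=np.load('v3.npz');save('w3c.png',v['im'][65:260,0:250],3.07)
E
```

```text
(no output)
```

View pics/w3c.png

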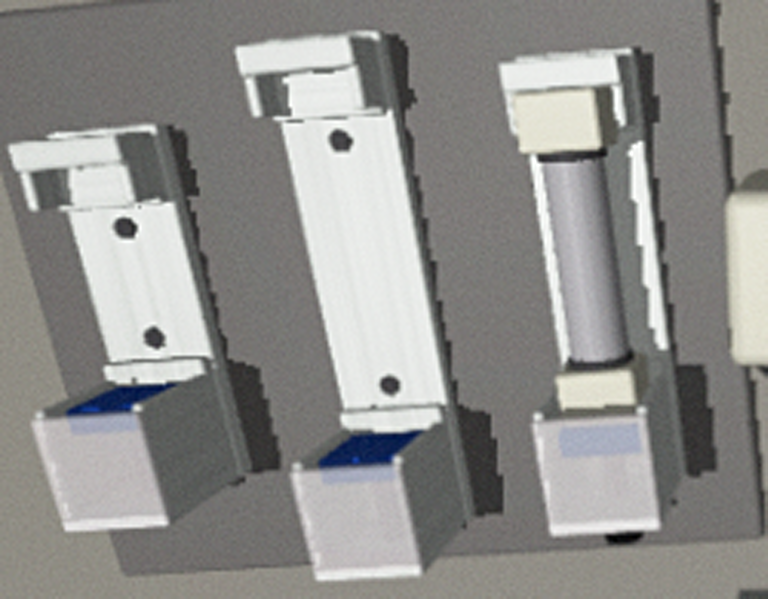

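```bash
cat > fit.py <<'E'
from h import *
from scipy.optimize import least_squares
v=np.load('v3.npz');ci={k:v[k] for k in v.files if k!='im'}
px=lambda a:(np.array(a,float)+.5)/3.07-.5+[0,65]
# (u,v) crop, row offset y, x or None, y or None, z
P=[((300,69.5),0,.07,0,.038),((70,167),88,.045,0,.038),((557,90),-88,.0575,0,.050),
 ((283,121),0,None,21,.016),((340,406),0,None,21,.016),((389,115),0,None,-21,.016),((445,403),0,None,-21,.016),
 ((72,208),88,None,21,.016),((108,360),88,None,21,.016),((175,204),88,None,-21,.016),((212,358),88,None,-21,.016),
 ((516,120),-88,None,14,.050),((602,116),-88,None,-14,.050),
 ((347,463.5),0,-.062,0,'h'),((89,411.5),88,-.037,0,'h'),((592,413),-88,-.0495,0,'h')]
def res(q,full=False):
    c,s=np.cos(q[2]),np.sin(q[2]);out=[]
    for uv,ro,x,y,z in P:
        w=at_z(ci,px(uv),q[3] if z=='h' else z)[0,:2]-q[:2]
        l=np.array([c*w[0]+s*w[1],-s*w[0]+c*w[1]-ro/1e3])
        out.append([l[0]-x if x is not None else 0,l[1]-y/1e3])
    return np.array(out) if full else np.ravel(out)
r=least_squares(res,[.525,.24,.06,.062],loss='soft_l1',f_scale=.001)
print('X,Y,yaw,hoodz',np.round(r.x,4));print(np.round(res(r.x,True)*1e3,1).tolist())
E
python3 fit.py
```

```text
X,Y,yaw,hoodz [0.5384 0.2426 0.1187 0.0613]
[[0.2, -0.4], [-0.7, 0.1], [0.3, -1.2], [0.0, -0.6], [0.0, 0.6], [0.0, 2.3], [0.0, 1.0], [0.0, -1.5], [0.0, 0.6], [0.0, 0.6], [0.0, 0.8], [0.0, -0.4], [0.0, -0.8], [-0.1, 0.1], [-0.6, 0.3], [0.9, -1.1]]
```

```bash
python3 - <<'E'
from h import *
v=np.load('v3.npz');ci={k:v[k] for k in v.files if k!='im'}
p=np.array([0.5371,0.0608,0.2718]);R=Rt()
print(np.round(proj(ci,R.apply([[x,y,-.0106-.014] for x,y in ((.07,-.014),(.07,.014),(.05,-.014),(.05,.014))])+p)*1.4,1).tolist())
X,Y,a=.5384,.2426,.1187
print('seat',)
def pose(xc,z,L,pitch,off=0,zt=.0106):
    # a: tcp for column centre at cradle (xc,z above cradle origin)
    c=np.array([X,Y,.008])+Ro.from_euler('z',a).apply([xc,0,z])
    return c-tgt(a,pitch).apply([off,0,-zt])
import math
th=math.radians(15);L=.14
for k,ax in (('pre',-.07+.03),('in',-.07+.011),('push',-.072)):
    # low bottom corner at (ax, 14+3 mm)
    xc=ax+L/2*math.cos(th)-.014*math.sin(th); z=.017+L/2*math.sin(th)+.014*math.cos(th)
    q=pose(xc,z,L,th);print(k,np.round(q,4))
    go(q,a,th)
E
```

```text
[[330.4, 176.4], [448.4, 176.7], [333.0, 257.8], [445.1, 258.0]]
seat
pre [0.5649 0.2458 0.0464]
GO d [0.0493, -0.2308, 0.2813] r [0.0052, 0.1762, -0.0406] | rows 5.9 1.8
in [0.5461 0.2435 0.0464]
GO d [0.0256, -0.2293, 0.2814] r [0.0052, 0.1762, -0.0406] | rows 5.8 1.8
push [0.5332 0.242  0.0464]
GO d [0.0094, -0.2283, 0.2815] r [0.0052, 0.1762, -0.0406] | rows 5.8 1.8
```

The predicted held-column edges agree with the picture to about 1 px, so the wrist calibration is consistent. The holder fit is good to about 1 mm. Next is the tilted hover over the long row.

```bash
python3 - <<'E'
from h import *
go([.575,.247,.14],.1187,.2618)
E
python3 -m inch '[{"dx":0.06,"dy":-0.231,"dz":0.164,"rx":0.005,"ry":0.176,"rz":-0.041},{"dx":0.06,"dy":-0.231,"dz":0.164,"rx":0.005,"ry":0.176,"rz":-0.041},{"dx":0.06,"dy":-0.231,"dz":0.164,"rx":0.005,"ry":0.176,"rz":-0.041},{"dx":0.06,"dy":-0.231,"dz":0.164,"rx":0.005,"ry":0.176,"rz":-0.041},{"dx":0.06,"dy":-0.231,"dz":0.164,"rx":0.005,"ry":0.176,"rz":-0.041}]'
python3 -m inch '[{"dx":0,"dy":0,"dz":0,"rx":0,"ry":0,"rz":0},{"dx":0,"dy":0,"dz":0,"rx":0,"ry":0,"rz":0}]'
python3 - <<'E'
from h import *
st();go([.575,.247,.14],.1187,.2618);go([.5649,.2458,.0464],.1187,.2618)
E
```

```text
GO d [0.0616, -0.2316, 0.1643] r [0.0052, 0.1762, -0.0406] | rows 4.6 1.8
time: 6.75
tool_pos: [0.5727, 0.2484, 0.1384]
tool_rot: [-0.007, 0.99, 0.06, 0.129]
contact_force: [0.9, -0.3, -2.1]
gripper_width: 0.222
grasp_force: 59.6
time: 6.95
tool_pos: [0.5739, 0.2469, 0.1407]
tool_rot: [-0.007, 0.99, 0.06, 0.13]
contact_force: [0.0, -0.1, -2.0]
gripper_width: 0.22
grasp_force: 59.6
t 6.95 p [0.5739 0.2469 0.1407] x [0.959 0.117 0.259] F [ 0.  -0.1 -2. ] w 0.22 g 59.6
GO d [0.0011, -0.0, 0.0013] r [0.0006, 0.0001, 0.0017] | rows 0.0 0.0
GO d [-0.0414, -0.0002, 0.111] r [0.0006, 0.0001, 0.0017] | rows 1.9 0.0
```

```bash
python3 -m inch '[{"dx":-0.02,"dy":0,"dz":0.05,"rx":0,"ry":0,"rz":0.002},{"dx":-0.035,"dy":0,"dz":0.09,"rx":0,"ry":0,"rz":0.002},{"dx":-0.041,"dy":0,"dz":0.111,"rx":0,"ry":0,"rz":0.002},{"dx":-0.041,"dy":0,"dz":0.111,"rx":0,"ry":0,"rz":0.002},{"dx":-0.041,"dy":0,"dz":0.111,"rx":0,"ry":0,"rz":0.002}]'
python3 - <<'E'
from h import *
st();go([.5461,.2435,.0464],.1187,.2618);go([.5332,.242,.0464],.1187,.2618)
im=optics.grab_frame('wrist');save('w4.png',im)
E
```

```text
time: 7.45
tool_pos: [0.5673, 0.2455, 0.0494]
tool_rot: [-0.008, 0.989, 0.058, 0.133]
contact_force: [0.4, -0.0, -1.1]
gripper_width: 0.222
grasp_force: 59.8
t 7.45 p [0.5673 0.2455 0.0494] x [0.958 0.112 0.263] F [ 0.4 -0.  -1.1] w 0.222 g 59.8
GO d [-0.0266, -0.0006, -0.0034] r [0.0001, -0.003, -0.0014] | rows 0.4 0.0
GO d [-0.0423, -0.0006, -0.0076] r [0.0001, -0.003, -0.0014] | rows 0.7 0.0
```

View pics/w4.png

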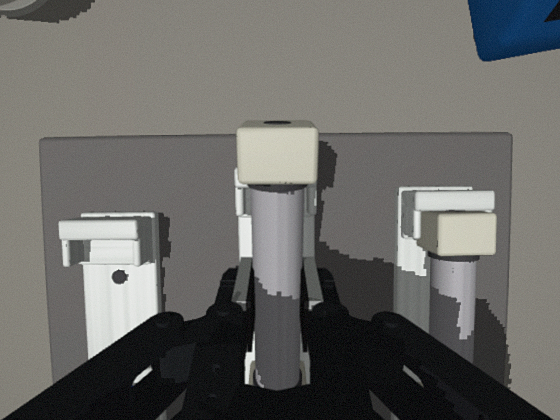

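The column at (278,155) is centred between the stop cheeks at (240,190) and (314,190), and parallel to the row. Now I push it under the hood onto the plunger.

```bash
python3 -m inch '[{"dx":-0.009,"dy":0,"dz":-0.001,"rx":0,"ry":0,"rz":-0.001},{"dx":-0.018,"dy":0,"dz":-0.002,"rx":0,"ry":0,"rz":-0.001},{"dx":-0.027,"dy":0,"dz":-0.003,"rx":0,"ry":0,"rz":-0.001},{"dx":-0.027,"dy":0,"dz":-0.003,"rx":0,"ry":0,"rz":-0.001}]'
python3 -m inch '[{"dx":-0.005,"dy":0,"dz":-0.0015,"rx":0,"ry":0,"rz":0},{"dx":-0.01,"dy":0,"dz":-0.003,"rx":0,"ry":0,"rz":0},{"dx":-0.0157,"dy":0,"dz":-0.0042,"rx":0,"ry":0,"rz":0},{"dx":-0.0157,"dy":0,"dz":-0.0042,"rx":0,"ry":0,"rz":0},{"dx":-0.0157,"dy":0,"dz":-0.0042,"rx":0,"ry":0,"rz":0}]'
python3 - <<'E'
from h import *
st();go([.5332,.242,.0464],.1187,.2618)
E
```

```text
time: 7.9
tool_pos: [0.5453, 0.2441, 0.0459]
tool_rot: [-0.008, 0.989, 0.06, 0.133]
contact_force: [3.8, -0.0, -0.3]
gripper_width: 0.216
grasp_force: 59.9
time: 8.4
tool_pos: [0.5336, 0.2427, 0.0461]
tool_rot: [-0.008, 0.989, 0.059, 0.134]
contact_force: [6.0, 0.1, -0.3]
gripper_width: 0.222
grasp_force: 59.8
t 8.4 p [0.5336 0.2427 0.0461] x [0.957 0.115 0.266] F [ 6.   0.1 -0.3] w 0.222 g 59.8
GO d [-0.0005, 0.0008, -0.0005] r [-0.0003, -0.0047, 0.0008] | rows 0.0 0.0
```

Contact is 6 N, as expected for about 16 mm of push. I'll work out the lowering path.

```bash
cat > low.py <<'E'
from h import *
import sys,math
X,Y,a=.5384,.2426,.1187
def tcp(row,L,ax,h,th,off=0,zt=.0106):
    xc=ax+L/2*math.cos(th)-.014*math.sin(th); z=h+L/2*math.sin(th)+.014*math.cos(th)
    c=np.array([X,Y,.008])+Ro.from_euler('z',a).apply([xc,row,z])
    return c-tgt(a,th).apply([off,0,-zt])
def path(row,L,steps,**k):
    for ax,h,deg in steps:
        th=math.radians(deg);go(tcp(row,L,ax,h,th,**k),a,th)
E
python3 -c "
from low import *
path(0,.14,[(-.072,.016,11),(-.072,.0155,7),(-.072,.015,3.5),(-.072,.0145,1),(-.0715,.0145,0)])"
```

```text
GO d [-0.0008, 0.0008, 0.0068] r [-0.0002, -0.0513, 0.0008] | rows 0.1 0.5
GO d [-0.0014, 0.0008, 0.0135] r [-0.0002, -0.0978, 0.0008] | rows 0.2 1.0
GO d [-0.0022, 0.0008, 0.0194] r [-0.0002, -0.1385, 0.0008] | rows 0.3 1.4
GO d [-0.0031, 0.0008, 0.0238] r [-0.0002, -0.1676, 0.0008] | rows 0.4 1.7
GO d [-0.0028, 0.0008, 0.0254] r [-0.0002, -0.1793, 0.0008] | rows 0.4 1.8
```

```bash
python3 -m inch '[{"dx":-0.001,"dy":0.0005,"dz":0.0068,"rx":0,"ry":-0.051,"rz":0},{"dx":-0.0016,"dy":0.0005,"dz":0.0135,"rx":0,"ry":-0.098,"rz":0},{"dx":-0.0022,"dy":0.0005,"dz":0.0194,"rx":0,"ry":-0.1385,"rz":0},{"dx":-0.003,"dy":0.0005,"dz":0.0238,"rx":0,"ry":-0.1676,"rz":0},{"dx":-0.0028,"dy":0.0005,"dz":0.0254,"rx":0,"ry":-0.179,"rz":0}]'
python3 -m inch '[{"dx":0,"dy":0,"dz":0,"rx":0,"ry":0,"rz":0},{"dx":0,"dy":0,"dz":0,"rx":0,"ry":0,"rz":0}]'
python3 -c "
from low import *
st();path(0,.14,[(-.0715,.0145,0),(-.07,.014,0)])"
```

```text
time: 8.9
tool_pos: [0.5369, 0.2429, 0.0254]
tool_rot: [-0.0, 0.998, 0.06, -0.001]
contact_force: [-0.7, 0.2, 9.6]
gripper_width: 0.221
grasp_force: 61.0
time: 9.1
tool_pos: [0.5369, 0.2429, 0.0254]
tool_rot: [-0.0, 0.998, 0.06, 0.0]
contact_force: [5.9, 1.8, 0.2]
gripper_width: 0.22
grasp_force: 60.0
t 9.1 p [0.5369 0.2429 0.0254] x [0.993 0.119 0.001] F [5.9 1.8 0.2] w 0.22 g 60.0
GO d [-0.0, 0.0006, -0.0006] r [-0.0004, -0.0005, 0.0006] | rows 0.0 0.0
GO d [0.0019, 0.0006, 0.0001] r [-0.0004, -0.0005, 0.0006] | rows 0.0 0.0
```

```bash
python3 -m inch '[{"dx":0,"dy":0,"dz":0,"rx":0,"ry":0,"rz":0},{"dx":0,"dy":0,"dz":0,"rx":0,"ry":0,"rz":0},{"dx":0,"dy":0,"dz":0,"rx":0,"ry":0,"rz":0},{"dx":0,"dy":0,"dz":0,"rx":0,"ry":0,"rz":0}]' 0.2
python3 -m inch '[{"dx":0,"dy":0,"dz":-0.03,"rx":0,"ry":0,"rz":0},{"dx":0,"dy":0,"dz":-0.08,"rx":0,"ry":0,"rz":0},{"dx":0,"dy":0,"dz":-0.14,"rx":0,"ry":0,"rz":0},{"dx":0,"dy":0,"dz":-0.2,"rx":0,"ry":0,"rz":0},{"dx":0,"dy":0,"dz":-0.22,"rx":0,"ry":0,"rz":0}]'
python3 - <<'E'
from h import *
st();save('w5.png',optics.grab_frame('wrist'))
go([.475,-.2025,.14],.29)
E
```

```text
time: 9.5
tool_pos: [0.534, 0.2421, 0.0236]
tool_rot: [0.0, 0.998, 0.06, -0.003]
contact_force: [0.6, -0.0, -0.3]
gripper_width: 0.6
grasp_force: 0.0
time: 10.0
tool_pos: [0.5381, 0.2433, 0.207]
tool_rot: [-0.001, 0.998, 0.06, 0.002]
contact_force: [0.4, 0.7, -0.0]
gripper_width: 0.597
grasp_force: 0.0
t 10.0 p [0.5381 0.2433 0.207 ] x [0.993 0.119 0.005] F [ 0.4  0.7 -0. ] w 0.597 g 0.0
GO d [-0.146, 0.544, 0.0829] r [-0.0008, -0.0042, -0.1135] | rows 9.1 1.1
```

View pics/w5.png

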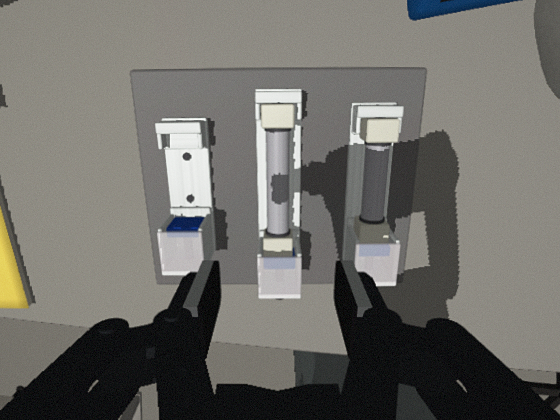

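The long column lies at (278,180) under the hood and against the stop, looking just like the mid row at (378,180). Next is the short column.

```bash
python3 -m inch '[{"dx":-0.146,"dy":0.544,"dz":0.083,"rx":0,"ry":-0.003,"rz":-0.1135},{"dx":-0.146,"dy":0.544,"dz":0.083,"rx":0,"ry":-0.003,"rz":-0.1135},{"dx":-0.146,"dy":0.544,"dz":0.083,"rx":0,"ry":-0.003,"rz":-0.1135},{"dx":-0.146,"dy":0.544,"dz":0.083,"rx":0,"ry":-0.003,"rz":-0.1135},{"dx":-0.146,"dy":0.544,"dz":0.083,"rx":0,"ry":-0.003,"rz":-0.1135}]' 1
python3 -c "
from h import *
st();go([.475,-.2025,.14],.29)"
```

```text
time: 10.55
tool_pos: [0.4989, -0.0019, 0.1619]
tool_rot: [-0.0, 0.989, 0.145, -0.006]
contact_force: [0.3, -0.1, -0.4]
gripper_width: 1.001
grasp_force: 0.0
t 10.55 p [ 0.4989 -0.0019  0.1619] x [ 0.958  0.286 -0.012] F [ 0.3 -0.1 -0.4] w 1.001 g 0.0
GO d [-0.1001, 0.2318, 0.0281] r [-0.0015, 0.0078, 0.0003] | rows 4.1 0.1
```

```bash
python3 -m inch '[{"dx":-0.1,"dy":0.232,"dz":0.028,"rx":0,"ry":0.005,"rz":0},{"dx":-0.1,"dy":0.232,"dz":0.028,"rx":0,"ry":0.005,"rz":0},{"dx":-0.1,"dy":0.232,"dz":0.028,"rx":0,"ry":0.005,"rz":0},{"dx":-0.1,"dy":0.232,"dz":0.028,"rx":0,"ry":0.005,"rz":0},{"dx":-0.1,"dy":0.232,"dz":0.028,"rx":0,"ry":0.005,"rz":0}]'
python3 -m inch '[{"dx":0,"dy":0,"dz":0,"rx":0,"ry":0,"rz":0},{"dx":0,"dy":0,"dz":0,"rx":0,"ry":0,"rz":0}]'
python3 - <<'E'
from h import *
st()
ci=optics.camera_info('wrist');im=optics.grab_frame('wrist').copy()
for d in nets.outline_of('wrist','column_short'):
    w=at_z(ci,[d['bbox'][:2]],.014)[0]
    print(round(d['confidence'],2),np.round(d['bbox']),np.round(w,3))
    if d['confidence']<.3 or abs(w[1]+.2)>.04: continue
    p,e=fitcol(ci,d['pixels'],[.475,-.2012,.27],.09);print(np.round(p,4),e)
    go([p[0],p[1],.003],p[2]);im[(render(ci,p,.09)>.5)!=d['pixels']]=[255,0,0]
save('w6.png',im)
E
```

```text
time: 11.05
tool_pos: [0.4745, -0.2049, 0.1399]
tool_rot: [-0.001, 0.99, 0.141, -0.003]
contact_force: [-0.9, 0.6, -0.4]
gripper_width: 1.002
grasp_force: 0.0
time: 11.25
tool_pos: [0.4764, -0.2, 0.1413]
tool_rot: [-0.001, 0.989, 0.145, -0.002]
contact_force: [-0.1, 0.6, 0.7]
gripper_width: 0.999
grasp_force: 0.0
t 11.25 p [ 0.4764 -0.2     0.1413] x [ 0.958  0.286 -0.003] F [-0.1  0.6  0.7] w 0.999 g 0.0
0.63 [512. 340.  78.  31.] [ 0.401 -0.456  0.014]
0.59 [280. 194.  42. 119.] [ 0.477 -0.202  0.014]
[ 0.4765 -0.2007  0.2647] 0.011321413345967157
GO d [-0.0007, 0.0013, 0.1739] r [-0.0011, 0.0012, 0.0181] | rows 2.8 0.2
```

```bash
python3 -m inch '[{"dx":-0.001,"dy":0.001,"dz":0.06,"rx":0,"ry":0,"rz":0.018},{"dx":-0.001,"dy":0.001,"dz":0.11,"rx":0,"ry":0,"rz":0.018},{"dx":-0.001,"dy":0.001,"dz":0.15,"rx":0,"ry":0,"rz":0.018},{"dx":-0.001,"dy":0.001,"dz":0.165,"rx":0,"ry":0,"rz":0.018},{"dx":-0.001,"dy":0.001,"dz":0.165,"rx":0,"ry":0,"rz":0.018}]'
python3 -c "
from h import *
st();go([.4765,-.2007,.0035],.2647)"
```

```text
time: 11.85
tool_pos: [0.4751, -0.2004, 0.0089]
tool_rot: [-0.002, 0.991, 0.132, -0.002]
contact_force: [-0.4, -0.4, -0.5]
gripper_width: 0.999
grasp_force: 0.0
t 11.85 p [ 0.4751 -0.2004  0.0089] x [ 0.965  0.261 -0.004] F [-0.4 -0.4 -0.5] w 0.999 g 0.0
GO d [0.0016, 0.0009, 0.0067] r [-0.0026, 0.0028, -0.0001] | rows 0.1 0.0
```

```bash
python3 -m inch '[{"dx":0.0012,"dy":0.0006,"dz":0.0067,"rx":0,"ry":0.001,"rz":0},{"dx":0.0012,"dy":0.0006,"dz":0.0067,"rx":0,"ry":0.001,"rz":0}]'
python3 -m inch '[{"dx":0,"dy":0,"dz":0,"rx":0,"ry":0,"rz":0},{"dx":0,"dy":0,"dz":0,"rx":0,"ry":0,"rz":0},{"dx":0,"dy":0,"dz":0,"rx":0,"ry":0,"rz":0},{"dx":0,"dy":0,"dz":0,"rx":0,"ry":0,"rz":0},{"dx":0,"dy":0,"dz":0,"rx":0,"ry":0,"rz":0}]' -1
python3 -c "
from h import *
st()"
python3 -m inch '[{"dx":0,"dy":0,"dz":0,"rx":0,"ry":0,"rz":0},{"dx":0,"dy":0,"dz":-0.06,"rx":0,"ry":0,"rz":0},{"dx":0,"dy":0,"dz":-0.12,"rx":0,"ry":0,"rz":0},{"dx":0,"dy":0,"dz":-0.18,"rx":0,"ry":0,"rz":0},{"dx":0,"dy":0,"dz":-0.24,"rx":0,"ry":0,"rz":0}]'
python3 -m inch '[{"dx":0,"dy":0,"dz":0,"rx":0,"ry":0,"rz":0}]'
python3 -c "
from h import *
st();go([.565,.333,.15],.1187,.2618)"
```

```text
time: 12.05
tool_pos: [0.4786, -0.2028, 0.0068]
tool_rot: [0.0, 0.991, 0.131, 0.001]
contact_force: [0.2, -0.1, -0.5]
gripper_width: 1.001
grasp_force: 0.0
time: 12.55
tool_pos: [0.4775, -0.2025, 0.0058]
tool_rot: [-0.0, 0.991, 0.131, 0.0]
contact_force: [1.8, -1.0, -0.9]
gripper_width: 0.216
grasp_force: 58.6
t 12.55 p [ 0.4775 -0.2025  0.0058] x [0.966 0.26  0.001] F [ 1.8 -1.  -0.9] w 0.216 g 58.6
time: 13.05
tool_pos: [0.4766, -0.2021, 0.1983]
tool_rot: [-0.001, 0.991, 0.131, -0.0]
contact_force: [0.8, -0.4, -0.5]
gripper_width: 0.221
grasp_force: 59.0
time: 13.15
tool_pos: [0.481, -0.2047, 0.2059]
tool_rot: [0.004, 0.991, 0.131, 0.006]
contact_force: [1.4, -0.2, -0.5]
gripper_width: 0.216
grasp_force: 59.1
t 13.15 p [ 0.481  -0.2047  0.2059] x [0.966 0.26  0.01 ] F [ 1.4 -0.2 -0.5] w 0.216 g 59.1
GO d [0.2754, -0.6225, 0.0666] r [-0.0065, 0.1668, 0.0964] | rows 10.9 1.9
```

```bash
python3 -m inch '[{"dx":0.275,"dy":-0.62,"dz":0.03,"rx":0,"ry":0,"rz":0.096},{"dx":0.275,"dy":-0.62,"dz":0.03,"rx":0,"ry":0,"rz":0.096},{"dx":0.275,"dy":-0.62,"dz":0.03,"rx":0,"ry":0,"rz":0.096},{"dx":0.275,"dy":-0.62,"dz":0.03,"rx":0,"ry":0,"rz":0.096},{"dx":0.275,"dy":-0.62,"dz":0.03,"rx":0,"ry":0,"rz":0.096}]'
python3 -c "
from h import *
st();go([.565,.333,.15],.1187,.2618)"
```

```text
time: 13.65
tool_pos: [0.5146, 0.0428, 0.185]
tool_rot: [-0.0, 0.998, 0.059, -0.001]
contact_force: [0.7, -0.2, -2.3]
gripper_width: 0.216
grasp_force: 59.2
t 13.65 p [0.5146 0.0428 0.185 ] x [ 0.993  0.118 -0.001] F [ 0.7 -0.2 -2.3] w 0.216 g 59.2
GO d [0.1056, -0.3528, 0.044] r [-0.0006, 0.1755, -0.0002] | rows 5.9 1.8
```

```bash
python3 -m inch '[{"dx":0.106,"dy":-0.353,"dz":0.044,"rx":0,"ry":0.175,"rz":0},{"dx":0.106,"dy":-0.353,"dz":0.044,"rx":0,"ry":0.175,"rz":0},{"dx":0.106,"dy":-0.353,"dz":0.044,"rx":0,"ry":0.175,"rz":0},{"dx":0.106,"dy":-0.353,"dz":0.044,"rx":0,"ry":0.175,"rz":0},{"dx":0.106,"dy":-0.353,"dz":0.044,"rx":0,"ry":0.175,"rz":0}]'
python3 -c "
from low import *
st();path(.088,.09,[(-.045+.03,.06,15),(-.045+.03,.017,15)],off=-.0005,zt=.0082)"
```

```text
time: 14.15
tool_pos: [0.5569, 0.2872, 0.1552]
tool_rot: [-0.008, 0.99, 0.059, 0.13]
contact_force: [1.5, -0.6, -1.3]
gripper_width: 0.221
grasp_force: 59.2
t 14.15 p [0.5569 0.2872 0.1552] x [0.959 0.115 0.258] F [ 1.5 -0.6 -1.3] w 0.221 g 59.2
GO d [-0.0178, -0.0574, 0.0855] r [-0.0002, 0.0007, 0.0004] | rows 1.7 0.0
GO d [-0.0317, -0.0574, 0.1375] r [-0.0002, 0.0007, 0.0004] | rows 2.4 0.0
```

```bash
python3 -m inch '[{"dx":-0.018,"dy":-0.057,"dz":0.02,"rx":0,"ry":0,"rz":0},{"dx":-0.018,"dy":-0.057,"dz":0.085,"rx":0,"ry":0,"rz":0},{"dx":-0.018,"dy":-0.057,"dz":0.085,"rx":0,"ry":0,"rz":0},{"dx":-0.018,"dy":-0.057,"dz":0.085,"rx":0,"ry":0,"rz":0}]'
python3 - <<'E'
from low import *
st();path(.088,.09,[(-.045+.03,.017,15),(-.045+.011,.017,15),(-.047,.017,15)],off=-.0005,zt=.0082)
s=state();ci=optics.camera_info('wrist');im=optics.grab_frame('wrist').copy()
q=proj(ci,Rt(s).apply([[x-.0005,y,-.0082-.014] for x,y in ((.045,-.014),(.045,.014),(.025,.014),(.025,-.014))])+s['tool_pos'])
cv2.polylines(im,[np.int32(np.round(q))],True,(255,0,0))
save('w7.png',im)
E
```

```text
time: 14.55
tool_pos: [0.5543, 0.3302, 0.0844]
tool_rot: [-0.007, 0.99, 0.059, 0.128]
contact_force: [0.4, 1.1, -1.3]
gripper_width: 0.224
grasp_force: 59.2
t 14.55 p [0.5543 0.3302 0.0844] x [0.96  0.115 0.254] F [ 0.4  1.1 -1.3] w 0.224 g 59.2
GO d [-0.0118, -0.0037, 0.0512] r [0.0008, 0.0034, 0.0004] | rows 0.8 0.0
GO d [-0.0348, -0.0037, 0.0451] r [0.0008, 0.0034, 0.0004] | rows 0.9 0.0
GO d [-0.0505, -0.0037, 0.041] r [0.0008, 0.0034, 0.0004] | rows 1.0 0.0
```

View pics/w7.png

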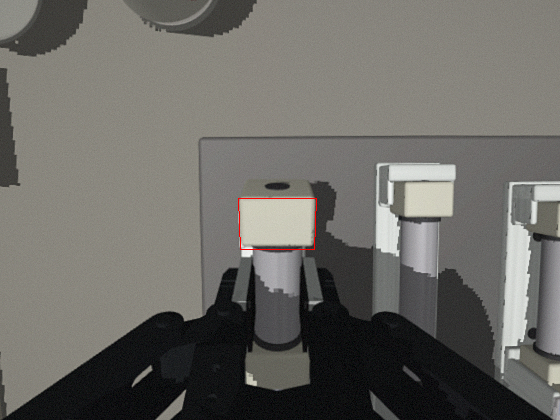

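The red prediction fits the end fitting at (277,222), so the short column sits in the hand as assumed. I descend and slide in.

```bash
python3 -m inch '[{"dx":-0.012,"dy":-0.003,"dz":0.025,"rx":0,"ry":0.002,"rz":0},{"dx":-0.012,"dy":-0.003,"dz":0.051,"rx":0,"ry":0.002,"rz":0},{"dx":-0.012,"dy":-0.003,"dz":0.051,"rx":0,"ry":0.002,"rz":0},{"dx":-0.012,"dy":-0.003,"dz":0.051,"rx":0,"ry":0.002,"rz":0}]'
python3 -c "
from low import *
st();path(.088,.09,[(-.045+.03,.017,15),(-.045+.011,.017,15),(-.047,.017,15)],off=-.0005,zt=.0082)"
```

```text
time: 15.0
tool_pos: [0.5586, 0.3336, 0.0482]
tool_rot: [-0.009, 0.989, 0.058, 0.133]
contact_force: [-0.1, -0.2, -0.5]
gripper_width: 0.219
grasp_force: 59.2
t 15.0 p [0.5586 0.3336 0.0482] x [0.958 0.113 0.265] F [-0.1 -0.2 -0.5] w 0.219 g 59.2
GO d [-0.006, -0.0001, 0.0059] r [-0.001, -0.0043, -0.001] | rows 0.1 0.0
GO d [-0.0289, -0.0, -0.0004] r [-0.001, -0.0043, -0.001] | rows 0.5 0.0
GO d [-0.0445, -0.0, -0.0047] r [-0.001, -0.0043, -0.001] | rows 0.7 0.0
```

```bash
python3 -m inch '[{"dx":-0.006,"dy":0,"dz":0.004,"rx":0,"ry":-0.003,"rz":0},{"dx":-0.014,"dy":0,"dz":0.002,"rx":0,"ry":-0.003,"rz":0},{"dx":-0.022,"dy":0,"dz":0,"rx":0,"ry":-0.003,"rz":0},{"dx":-0.029,"dy":0,"dz":-0.001,"rx":0,"ry":-0.003,"rz":0},{"dx":-0.029,"dy":0,"dz":-0.001,"rx":0,"ry":-0.003,"rz":0}]'
python3 -c "
from low import *
st();path(.088,.09,[(-.045+.011,.017,15),(-.047,.017,15)],off=-.0005,zt=.0082)"
```

```text
time: 15.5
tool_pos: [0.5354, 0.3314, 0.0417]
tool_rot: [-0.008, 0.99, 0.059, 0.131]
contact_force: [4.4, -1.1, 0.6]
gripper_width: 0.222
grasp_force: 59.3
t 15.5 p [0.5354 0.3314 0.0417] x [0.958 0.115 0.261] F [ 4.4 -1.1  0.6] w 0.222 g 59.3
GO d [0.0014, 0.0006, -0.0005] r [-0.0009, -0.0015, 0.0005] | rows 0.0 0.0
GO d [-0.0143, 0.0006, -0.0047] r [-0.0009, -0.0015, 0.0005] | rows 0.2 0.0
```

```bash
python3 -m inch '[{"dx":-0.005,"dy":0.0005,"dz":-0.0016,"rx":0,"ry":0,"rz":0},{"dx":-0.01,"dy":0.0005,"dz":-0.0032,"rx":0,"ry":0,"rz":0},{"dx":-0.0145,"dy":0.0005,"dz":-0.0046,"rx":0,"ry":0,"rz":0},{"dx":-0.0145,"dy":0.0005,"dz":-0.0046,"rx":0,"ry":0,"rz":0},{"dx":-0.0145,"dy":0.0005,"dz":-0.0046,"rx":0,"ry":0,"rz":0}]'
python3 -c "
from low import *
st();path(.088,.09,[(-.047,.017,15),(-.047,.016,11),(-.047,.0155,7),(-.047,.015,3.5),(-.047,.0145,1),(-.0465,.0145,0)],off=-.0005,zt=.0082)"
```

```text
time: 16.0
tool_pos: [0.5238, 0.3298, 0.042]
tool_rot: [-0.009, 0.99, 0.059, 0.131]
contact_force: [5.4, 0.4, -2.2]
gripper_width: 0.215
grasp_force: 59.1
t 16.0 p [0.5238 0.3298 0.042 ] x [0.959 0.114 0.261] F [ 5.4  0.4 -2.2] w 0.215 g 59.1
GO d [-0.0004, 0.0004, -0.0006] r [-0.0013, -0.0014, -0.0001] | rows 0.0 0.0
GO d [-0.0003, 0.0004, 0.0046] r [-0.0013, -0.048, -0.0] | rows 0.1 0.5
GO d [-0.0004, 0.0004, 0.0092] r [-0.0013, -0.0945, -0.0] | rows 0.1 0.9
GO d [-0.0007, 0.0004, 0.0133] r [-0.0013, -0.1353, 0.0] | rows 0.2 1.4
GO d [-0.0012, 0.0004, 0.0164] r [-0.0013, -0.1643, 0.0001] | rows 0.3 1.6
GO d [-0.0007, 0.0004, 0.0176] r [-0.0013, -0.176, 0.0001] | rows 0.3 1.8
```

```bash
python3 -m inch '[{"dx":-0.001,"dy":0.0003,"dz":0.0046,"rx":0,"ry":-0.048,"rz":0},{"dx":-0.0012,"dy":0.0003,"dz":0.0092,"rx":0,"ry":-0.0945,"rz":0},{"dx":-0.0015,"dy":0.0003,"dz":0.0133,"rx":0,"ry":-0.135,"rz":0},{"dx":-0.0018,"dy":0.0003,"dz":0.0164,"rx":0,"ry":-0.164,"rz":0},{"dx":-0.0014,"dy":0.0003,"dz":0.0178,"rx":0,"ry":-0.176,"rz":0}]'
python3 -m inch '[{"dx":0,"dy":0,"dz":0,"rx":0,"ry":0,"rz":0},{"dx":0,"dy":0,"dz":0,"rx":0,"ry":0,"rz":0}]'
python3 -c "
from low import *
st();path(.088,.09,[(-.0465,.0145,0),(-.045,.014,0)],off=-.0005,zt=.0082)"
```

```text
time: 16.5
tool_pos: [0.5269, 0.33, 0.028]
tool_rot: [-0.001, 0.998, 0.059, -0.001]
contact_force: [2.8, 0.7, 4.0]
gripper_width: 0.22
grasp_force: 59.6
time: 16.7
tool_pos: [0.5264, 0.3299, 0.0279]
tool_rot: [-0.001, 0.998, 0.059, 0.0]
contact_force: [4.0, 1.9, 2.1]
gripper_width: 0.216
grasp_force: 59.7
t 16.7 p [0.5264 0.3299 0.0279] x [0.993 0.119 0.   ] F [4.  1.9 2.1] w 0.216 g 59.7
GO d [0.0007, 0.0001, -0.0005] r [-0.0012, -0.0002, 0.0001] | rows 0.0 0.0
GO d [0.0026, 0.0001, 0.0001] r [-0.0012, -0.0002, 0.0001] | rows 0.0 0.0
```

Flat at seat height. I release, rise and check.

```bash
python3 -m inch '[{"dx":0,"dy":0,"dz":0,"rx":0,"ry":0,"rz":0},{"dx":0,"dy":0,"dz":0,"rx":0,"ry":0,"rz":0},{"dx":0,"dy":0,"dz":0,"rx":0,"ry":0,"rz":0},{"dx":0,"dy":0,"dz":0,"rx":0,"ry":0,"rz":0}]' 0.2
python3 -m inch '[{"dx":0,"dy":0,"dz":-0.03,"rx":0,"ry":0,"rz":0},{"dx":0,"dy":0,"dz":-0.08,"rx":0,"ry":0,"rz":0},{"dx":0,"dy":0.05,"dz":-0.14,"rx":0,"ry":0,"rz":0},{"dx":0,"dy":0.1,"dz":-0.18,"rx":0,"ry":0,"rz":0},{"dx":0,"dy":0.1,"dz":-0.2,"rx":0,"ry":0,"rz":0}]'
python3 -m inch '[{"dx":0,"dy":0,"dz":0,"rx":0,"ry":0,"rz":0},{"dx":0,"dy":0,"dz":0,"rx":0,"ry":0,"rz":0},{"dx":0,"dy":0,"dz":0,"rx":0,"ry":0,"rz":0}]'
python3 - <<'E'
from h import *
st();save('w8.png',optics.grab_frame('wrist')[70:310,130:450],2.5)
E
```

```text
time: 17.1
tool_pos: [0.5244, 0.3291, 0.0264]
tool_rot: [-0.0, 0.998, 0.059, -0.002]
contact_force: [0.7, -0.2, 0.1]
gripper_width: 0.599
grasp_force: 0.0
time: 17.6
tool_pos: [0.536, 0.2475, 0.1895]
tool_rot: [-0.0, 0.998, 0.058, -0.001]
contact_force: [1.1, -0.4, -0.3]
gripper_width: 0.602
grasp_force: 0.0
time: 17.9
tool_pos: [0.5341, 0.25, 0.1847]
tool_rot: [0.0, 0.998, 0.06, -0.003]
contact_force: [-0.3, -0.2, -0.6]
gripper_width: 0.599
grasp_force: 0.0
t 17.9 p [0.5341 0.25   0.1847] x [ 0.993  0.119 -0.007] F [-0.3 -0.2 -0.6] w 0.599 g 0.0
```

View pics/w8.png

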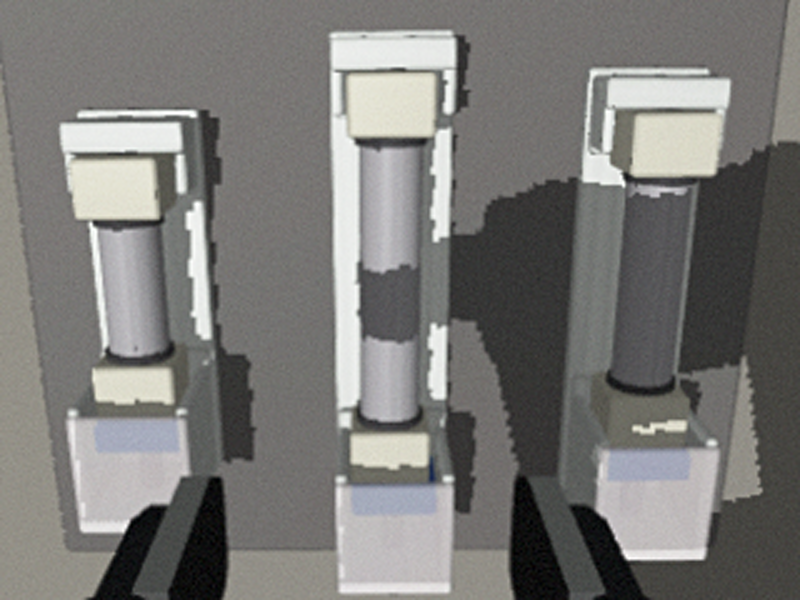

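The short column (130,270), the long (390,270) and the mid (655,270) all lie flat. Each far fitting is tight against its stop and each near end is under its hood.

```bash
python3 -c "
from plant import ticket
print(ticket.job_done())"
```

```text
the job is handed in; nothing more can be done
None
```

The 90 mm and 140 mm columns are in their own rows, flat against the end stops in the last wrist-camera picture, and the job is handed in at about 18 s; I got no verdict back and did not re-measure the spare or the bystanders.

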